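Sort the spares, then lift the leaking battery with tongs

ROBOT

A 7-joint arm with a two-finger parallel gripper is mounted at the origin on a cart in front of the work surface, level with it; the furniture and walls round the work are solid. World frame = base frame: x ahead of the robot, y to its left, z up, the work surface at z = 0. Lengths are in m, angles in rad, forces in N, time in s.
With the tool pointing down it reaches from about 0.4 to 0.925 m from the base axis. Payload 4.1 kg.
Tool frame: the origin (TCP) lies midway between the tips of the shut fingers; the grasp point (between the pads) lies 19 mm behind it; z points along the fingers, y is the line along which they close (so a half turn about z gives the same grasp; the last joint's range is limited). The gripper opens to 85 mm and grips with 20 to 120 N. Pads are 22 mm wide; open, the fingers measure 114 mm over their backs; the gripper's body (76 mm by 85 mm) begins 54 mm behind the grasp point. The pads swing forward as they close: fully open they stand 13 mm farther back than shut.
Start: joints at [-1.308, 0.398, 0.045, 1.537, -0.019, 1.207, -0.051], TCP at [0.23, 0.608, 0.231] pointing down, gripper open.
Joint ranges: [-2.82, 2.82], [-0.49, 2.23], [-1.37, 1.46], [0, 2.46], [-1.36, 4.5], [0.23, 2], [-2.94, 2.94]. Speed limits (rad/s): [2.57, 2.57, 3.14, 3.14, 3.14, 3.14, 3.14].

INTERFACE

Orientations are given as [roll, pitch, yaw] about the fixed x, y, z axes, in that order (R = Rz(yaw) Ry(pitch) Rx(roll)).
In Python, from cell import ctrl, cams, hand_in, models gives the robot as it stands.
- The arm moves only by the tool drive_tool, never from a script. Its arguments are lists of equal length, an entry for each row: "linear": the shift along the world's x, y, z in cm, a list of three; "twist": the turn about the world's z in degrees. In form: {"linear": [[x, y, z], ...], "twist": [twist, ...]}. A call has 1 to 20 rows; each row shifts and turns the commanded pose from where the row before left it; what a row does not reach is not made up. A row lasts 1/10 s, in which the tool goes at most 50 mm and 8.59 degrees, less where a joint would pass 70% of its speed; a pose out of reach is approached as far as the arm can. A call with a gripper value outside its range is refused whole. "grip" is the opening, from -1 (shut) to 1 (fully open), set as the call begins (left out, the last holds). The fingers move at their own pace and stop on an object; the grip force is fixed at half the most. Time passes only in rows, so rows that do not move let the fingers close. It gives the time, the measured TCP pose, the force, the opening and the grip force at its end, in the units of the state.
- ctrl.get_obs(): the state, without advancing time (a new reading comes with each control period).
- cams.get_image(name): name is "side" or "top"; returns a dict with "image" (420x560x3 uint8, red, green, blue), "fx", "fy", "cx", "cy" (pixels), "R" (3x3) and "t" (3): a world point X has camera coordinates R X + t. Camera axes: x right, y down, z forward; pixel columns grow to the right and rows downward; lengths in m; the calibration is good to about 2 mm. A picture is of the moment at which its call begins. There is no depth.
- hand_in(): hands the job in; it is judged then, once.
Trained networks look in a picture, given as the dict that the camera call returned (one of the last four; its "shot" number tells which), for a name from the list of things; names that differ only in an ending like _2 or _b are one class to them, and where a whole thing is asked for, a point or a joint stands for the part that bears it (a point fixed in the world has none). Each returns a list of dicts, best first, with "conf" (0 to 1); they miss things now and then, are a little off and sometimes report something else, mostly with a low value. They report only what shows in the picture. A call takes as long as a camera call.
- models.cut_out(name, picture): "region" (420x560 bool, what is visible of it) and "extent" ([left, top, right, bottom] in pixels, round what is visible of it).
The state is a dict: "t": time; "joint_positions": joint angles; "joint_vel": joint speeds; "joint_torque": joint torques, N m; "tcp_pos": TCP position; "orientation": TCP orientation; "ft_force": force on the tool from outside, world axes, zero at the start; "wrist_torque": the same for the moment, N m; "gripper_width": opening from 0.0 (shut) to 1.0 (fully open); "grip_force": force on a finger pad.
Only numpy, scipy, OpenCV 4.12 (cv2) and the standard library are available. Lean on these libraries where they do the work, as an engineer would, in place of code of your own. Each camera call takes 0.05 s, during which the arm holds its last target. There are 200 camera calls.

TASK

Sort the loose spares on the bench: put the black serial plug in the green bin and the orange USB stick in the yellow bin. Then, since the battery has leaked and must not touch the gripper, take the spring tongs out of their holder, close them on the battery and lift it at least 10 cm clear of the bench, and finish while still holding it up there in the tongs. Leave the other things on the bench where they are.

Things in the scene. Friction and masses are not known exactly. Their poses are not given: they have to be found in the camera images.
- tongs: Spring tongs: steel, red ribbed grips, black rubber jaws, 80 g, standing tips down in tongs_holder. Origin: midway between the open tips at their lower ends; z up the tongs, y the line along which the arms close (either way round), x along the hinge pin. Pin 124 mm above the origin, top 130 mm, 20 mm wide along x. Jaws 26 mm tall from the tips up, 16 mm wide. This body is the +y arm.
- tongs_jaw: Moving arm of the tongs (-y side), origin on the hinge pin. Turns about the pin: 0 open (jaws 48 mm apart inside), 0.26 rad on the battery, at most 0.36 (nearly shut). Each mm of squeeze at the grips closes the jaws about 3.4 mm. The spring pushes the grips apart with 4 N at first, 8.5 N when on the battery. Tips sink about 2 mm below the grips as they close.
- tongs_grip (a point): Midway between the two red grip pads, 88 mm above the tips: squeeze here along the tongs' y. Pads 18 mm wide (x), 71 to 103 mm above the tips. Over their outer faces: 46 to 47 mm free, 38 mm with the battery in the jaws, 34 mm shut. To carry the tongs open, squeeze only to about 43.5 mm (jaws about 37 mm apart).
- tongs_holder: Grey fixed holder: foot 75 x 115 x 6 mm, upright open pocket 33 x 83 mm outside, 60 mm tall, floor 6 mm thick. The tongs stand loosely on its floor, closing line along the long side (y); lift straight up over 60 mm to free them. Origin: centre of the underside.
- battery: Red and white round battery lying on the bench, 50 mm long along its y, 17 mm in diameter where it is gripped (15 mm to the eye), 23 g. It can roll. Origin: centre of its length, about 1 mm above the bench when it lies as at the start (battery axis 7 mm above the origin).
- serial_plug: Black serial plug lying flat, 34 mm wide (x) x 52 mm long (y) x 16 mm tall, 40 g. Origin: underside; its solid black shell reaches along y from -26 to +18 mm, so grip it across x, 4 mm to the -y side of the origin.
- usb_stick: Orange USB stick lying flat, 18 mm wide (x) x 53 mm long (y) x 8 mm tall, 12 g. Origin: underside; its solid part reaches along y from -14 to +26 mm, so grip it across x, 6 mm to the +y side of the origin.
- green_bin: Green fixed open bin, 110 x 110 x 32 mm outside, walls and floor 4 mm. Origin: centre of the underside. It and the yellow bin may have swapped places.
- yellow_bin: Yellow fixed open bin, 110 x 110 x 32 mm outside, walls and floor 4 mm. Origin: centre of the underside.
- mouse: Black computer mouse 110 x 60 x 43 mm, bystander. Origin: underside.
- masking_tape: Pale roll of tape lying flat, 104 mm across, 17 mm tall, bystander. Origin: underside.
- stapler: Blue stapler 36 x 127 x 47 mm, bystander. Origin: underside.
- solvent_bottle: White bottle with red spout, 50 mm across, 170 mm tall, bystander. Origin: underside.
- screwdriver_red: Red screwdriver 172 mm long, 24 mm thick, bystander. Origin: underside.
- marker_red: White and red marker 134 mm long, 15 mm thick, bystander. Origin: underside.

How it is judged:
By the outcome, as a careful person would: the job done as asked, in the order asked, and still so for the second after the job is handed in, while the arm keeps its last pose, push and grip.
It also fails if it takes over 67 s, if anything falls off the work surface, if the arm or the gripper's body presses on something with over 40 N, if the wrist force passes 120 N, or if a joint passes its speed limit or range.

## Working session

There is one attempt and no reset: what is moved stays moved. The work goes in short steps, Python scripts to look and compute and a tool call to move; the robot and the scene stay as the last step left them, time stands still between calls to the robot, and variables do not carry over. Pictures are saved under pics/ and viewed, at most 10 in all, crops included, and the job is handed in when it is done.

Besides the shell and the picture viewer there is one more tool, called after "Emit:" as a command line: name --pt "numbers of a row" for each row, then --argument value for the rest. drive_tool: Moves the arm, as the interface text tells. Its arguments: {"type":"object","properties":{"linear":{"type":"array"},"twist":{"type":"array"},"grip":{"type":"number"}},"required":["linear","twist"]}

```bash
ls; mkdir -p pics
cat > h.py <<'E'
import numpy as np, cv2
from cell import ctrl, cams, hand_in, models
def shots(): return {n: cams.get_image(n) for n in ("top","side")}
def ray(p,u,v):
    R=np.array(p["R"]);t=np.array(p["t"]);c=-R.T@t
    d=R.T@np.array([(u-p["cx"])/p["fx"],(v-p["cy"])/p["fy"],1.]);return c,d/np.linalg.norm(d)
def onz(p,u,v,z):
    c,d=ray(p,u,v);return c+d*(z-c[2])/d[2]
def proj(p,X):
    q=np.array(p["R"])@np.array(X,float)+np.array(p["t"]);return np.array([p["fx"]*q[0]/q[2]+p["cx"],p["fy"]*q[1]/q[2]+p["cy"]])
def tri(pa,a,pb,b):
    c1,d1=ray(pa,*a);c2,d2=ray(pb,*b)
    s=np.linalg.lstsq(np.c_[d1,-d2],c2-c1,rcond=None)[0]
    x,y=c1+d1*s[0],c2+d2*s[1];return (x+y)/2,np.linalg.norm(x-y)
def save(p,f): cv2.imwrite(f,p["image"][:,:,::-1])
E
python3 - <<'E'
from h import *
S=shots()
for n,p in S.items():
    save(p,f"pics/{n}0.png"); print(n,p["fx"],"cam at",(-np.array(p["R"]).T@np.array(p["t"])).round(3))
    for o in "tongs tongs_holder battery serial_plug usb_stick green_bin yellow_bin mouse stapler solvent_bottle".split():
        for r in models.cut_out(o,p)[:2]:
            m=r["region"];v,u=np.nonzero(m)
            print(n,o,round(r["conf"],2),np.round(r["extent"]),"ctr",u.mean().round(1),v.mean().round(1),m.sum(), onz(p,u.mean(),v.mean(),0.01).round(3)[:2])
E
```

```text
pics
top 414.6024195293249 cam at [0.342 0.056 1.4  ]
top tongs 0.22 [372. 226. 383. 224.] ctr 372.8 223.0 60 [ 0.452 -0.273]
top tongs_holder 0.84 [182. 195. 214. 222.] ctr 199.9 208.8 554 [0.516 0.308]
top battery 0.48 [264. 156. 295. 190.] ctr 279.4 172.8 1062 [0.632 0.037]
top battery 0.46 [265. 224. 275. 225.] ctr 271.6 223.2 38 [0.461 0.068]
top serial_plug 0.47 [314. 223. 333. 236.] ctr 324.9 227.4 138 [ 0.442 -0.111]
top usb_stick 0.47 [366. 225. 383. 225.] ctr 372.5 222.9 75 [ 0.452 -0.271]
top usb_stick 0.41 [192. 200. 209. 212.] ctr 199.6 206.4 73 [0.525 0.309]
top green_bin 0.57 [308. 145. 346. 182.] ctr 328.0 163.5 1112 [ 0.66  -0.131]
top yellow_bin 0.59 [264. 154. 294. 192.] ctr 279.5 173.0 1057 [0.632 0.036]
top mouse 0.8 [153. 186. 182. 211.] ctr 167.0 198.0 421 [0.556 0.419]
top stapler 0.82 [373. 162. 402. 196.] ctr 386.7 178.7 448 [ 0.602 -0.329]
top solvent_bottle 0.28 [315. 222. 335. 233.] ctr 325.2 227.1 130 [ 0.442 -0.112]
side 499.50213429310077 cam at [ 0.193 -0.973  0.846]
side tongs 0.6 [256. 151. 262. 181.] ctr 259.3 164.8 151 [0.554 0.447]
side tongs_holder 0.63 [250. 178. 273. 203.] ctr 260.4 190.1 494 [0.515 0.294]
side battery 0.46 [259. 230. 271. 242.] ctr 264.0 237.2 56 [0.46  0.063]
side serial_plug 0.71 [270. 274. 286. 293.] ctr 275.9 281.6 248 [ 0.439 -0.114]
side usb_stick 0.42 [297. 320. 309. 338.] ctr 302.8 330.1 129 [ 0.45  -0.279]
side green_bin 0.92 [333. 243. 394. 289.] ctr 362.2 265.7 1914 [ 0.662 -0.127]
side yellow_bin 0.72 [301. 215. 356. 243.] ctr 326.9 229.8 1424 [0.634 0.04 ]
side mouse 0.63 [250. 159. 275. 175.] ctr 266.9 166.5 104 [0.575 0.428]
side stapler 0.71 [359. 302. 393. 354.] ctr 376.0 328.2 999 [ 0.603 -0.323]
side solvent_bottle 0.64 [401. 283. 430. 342.] ctr 415.1 314.1 1184 [ 0.704 -0.313]
```

Run:
```python
import cv2,numpy as np
a=cv2.imread("pics/top0.png")[130:260,140:420]; b=cv2.imread("pics/side0.png")[140:370,230:440]
cv2.imwrite("pics/a.png",cv2.resize(a,None,fx=2.85,fy=2.85,interpolation=cv2.INTER_CUBIC))
cv2.imwrite("pics/b.png",cv2.resize(b,None,fx=2.6,fy=2.6,interpolation=cv2.INTER_CUBIC))
```

```text
(no output)
```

View pics/a.png

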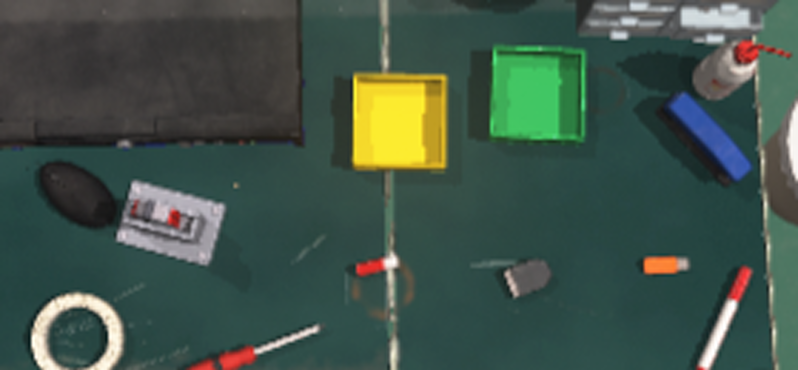

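View pics/b.png

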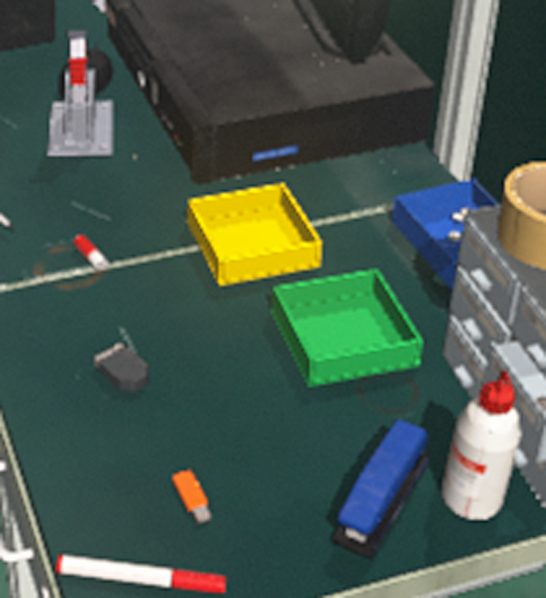

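```bash
cat >> h.py <<'E'
def blob(p,box,thr=None,k=6):
    l,t,r,b=box; im=p["image"][t:b,l:r].astype(np.float32)
    im=cv2.resize(im,None,fx=k,fy=k,interpolation=cv2.INTER_CUBIC)
    bg=np.median(im.reshape(-1,3),axis=0); d=(im-bg)
    s=np.abs(d).max(2)*(d[:,:,0]>0)   # brighter in red: drops shadows
    th=thr or s.max()*0.4
    n,lab,st,_=cv2.connectedComponentsWithStats((s>th).astype(np.uint8))
    i=1+st[1:,4].argmax(); v,u=np.nonzero(lab==i)
    f=lambda q:(np.array(q,float)+.5)/k-.5+[l,t]
    pts=f(np.c_[u,v]); rect=cv2.minAreaRect(np.c_[u,v].astype(np.float32))
    return pts,f(cv2.boxPoints(rect)),bg
E
python3 - <<'E'
from h import *
S=shots(); T,D=S["top"],S["side"]
o=ctrl.get_obs(); print({k:np.round(o[k],3).tolist() for k in ("t","tcp_pos","orientation","gripper_width","ft_force")})
for n,bt,bs,z,th in [("battery",(258,214,284,233),(252,224,278,248),.008,45),("plug",(308,214,342,242),(260,265,294,300),.012,22),("usb",(358,214,390,234),(290,312,316,346),.005,45)]:
    pt,ct,bg=blob(T,bt,th); ps,cs,_=blob(D,bs,th)
    X,e=tri(T,pt.mean(0),D,ps.mean(0)); print(n,"tri centroid",X.round(4),"err",round(e,4),bg)
    for nm,P,pp in(("top",T,pt),("side",D,ps)):
        w=np.array([onz(P,u,v,z)[:2] for u,v in pp]); c,(a,b),ang=cv2.minAreaRect((w*1000).astype(np.float32))
        vv=np.linalg.svd(w-w.mean(0),full_matrices=False)[2][0]
        print("  ",nm,"mean",w.mean(0).round(4),"rect",np.round(c,1),round(a,1),round(b,1),round(ang,1),"pca deg",np.degrees(np.arctan2(vv[1],vv[0])).round(1))
for n in("green_bin","yellow_bin"):
    for P in (T,D):
        m=[r for r in models.cut_out(n,P)]
        if m:
            e=m[0]["extent"]; v,u=np.nonzero(m[0]["region"]); w=np.array([onz(P,a,b,.02)[:2] for a,b in zip(u,v)]); print(n,round(m[0]["conf"],2),np.round(cv2.minAreaRect((w*1000).astype(np.float32))[0]))
for n,P in(("top",T),("side",D)):
    x=P["image"][190:230,175:225] if n=="top" else P["image"][140:210,240:285]
    cv2.imwrite(f"pics/h_{n}.png",cv2.resize(x[:,:,::-1],None,fx=8 if n=="side" else 12,fy=8 if n=="side" else 12,interpolation=cv2.INTER_CUBIC))
cv2.imwrite("pics/hh.png",np.hstack([cv2.resize(cv2.imread("pics/h_top.png"),(500,400)),cv2.resize(cv2.imread("pics/h_side.png"),(300,466))[:400]]))
E
```

```text
{'t': 1.2, 'tcp_pos': [0.23, 0.608, 0.231], 'orientation': [3.141, 0.0, 2.78], 'gripper_width': 1.001, 'ft_force': [0.454, -0.698, 0.716]}
battery tri centroid [0.4599 0.0609 0.004 ] err 0.0018 [53.11896 76.51967 70.0302 ]
   top mean [0.4604 0.0607] rect [456.   56.5] 55.2 59.4 35.3 pca deg 104.1
   side mean [0.4577 0.0563] rect [454.7  67.6] 74.8 68.9 0.2 pca deg -106.8
plug tri centroid [ 0.4454 -0.1046  0.0085] err 0.0012 [43.070816 72.40355  67.70808 ]
   top mean [ 0.4458 -0.1043] rect [441.4 -94.9] 84.4 46.2 89.0 pca deg 79.1
   side mean [ 0.4438 -0.1079] rect [ 440.4 -103.8] 45.7 84.7 5.1 pca deg -91.6
usb tri centroid [ 0.4536 -0.2739  0.0047] err 0.0008 [38.886086 69.96701  65.056046]
   top mean [ 0.454  -0.2739] rect [ 453.7 -275.5] 55.1 22.1 89.7 pca deg 91.0
   side mean [ 0.4531 -0.2739] rect [ 453.5 -275.1] 21.5 59.1 2.2 pca deg -88.9
green_bin 0.7 [ 657. -132.]
yellow_bin 0.64 [632.  36.]
yellow_bin 0.76 [629.  31.]
```

View pics/hh.png

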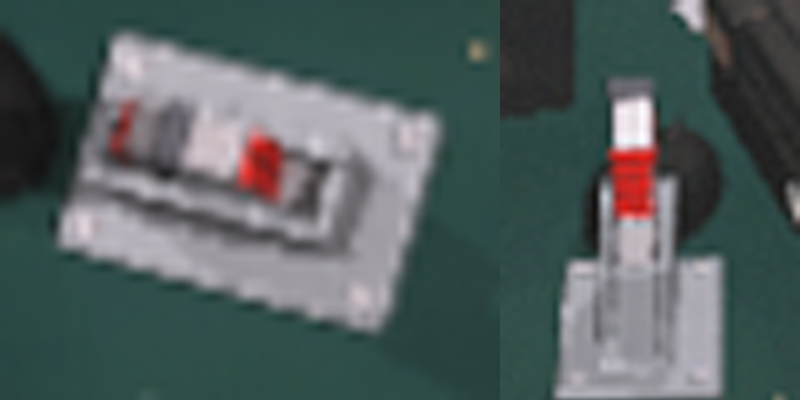

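Run:
```python
from h import *
S=shots(); T,D=S["top"],S["side"]
f=lambda x,y:((x)/10-.5+175,(y)/10-.5+190)
cs=np.array([onz(T,*f(*c),.006) for c in((115,30),(440,118),(380,330),(58,245))])
print("foot",cs.round(4)[:,:2],"ctr",cs.mean(0).round(4))
e=(cs[1]-cs[0])+(cs[2]-cs[3]); print("long len",np.linalg.norm(e)/2,"yaw of long",np.degrees(np.arctan2(e[1],e[0])).round(1)); e2=(cs[0]-cs[3])+(cs[1]-cs[2]);print("short",np.linalg.norm(e2)/2,np.degrees(np.arctan2(e2[1],e2[0])).round(1))
# red mask pads
def red(P,box,k=8):
    l,t,r,b=box; im=cv2.resize(P["image"][t:b,l:r].astype(np.float32),None,fx=k,fy=k,interpolation=cv2.INTER_CUBIC)
    m=(im[:,:,0]-im[:,:,1:].max(2)>70).astype(np.uint8); n,L,st,ce=cv2.connectedComponentsWithStats(m)
    return [((ce[i]+.5)/k-.5+[l,t],st[i,4]/k/k,(st[i,:4]/k).round(1)) for i in range(1,n) if st[i,4]>k*k]
rt=red(T,(180,195,215,222));rs=red(D,(250,150,268,182)); print(rt,rs)
R=max(rt,key=lambda q:q[1])[0]; print("pad",tri(T,R,D,max(rs,key=lambda q:q[1])[0]))
print("cap",tri(T,f(175,130),D,(240+130/6.667-.5,140+87/6.657-.5)))
bt=red(T,(258,214,284,233));bs=red(D,(252,224,278,248));print("batt red",bt,bs,tri(T,bt[0][0],D,bs[0][0]))
c=lambda P,l,t,w,h,k:cv2.resize(P["image"][t:t+h,l:l+w,::-1],None,fx=k,fy=k,interpolation=cv2.INTER_CUBIC)
cv2.imwrite("pics/c.png",np.vstack([np.hstack([c(T,260,212,25,20,14),c(D,255,226,25,20,14)]),np.hstack([c(T,311,216,25,20,14),c(D,265,270,25,20,14)])]))
```

```text
foot [[0.574  0.3559]
 [0.5407 0.2459]
 [0.4692 0.2669]
 [0.5011 0.3753]] ctr [0.5212 0.311  0.006 ]
long len 0.11396369164758409 yaw of long -106.6
short 0.07503964638445416 -15.6
[(array([200.56630304, 206.07991393]), np.float64(19.515625), array([18.9,  8.4,  4.2,  6.2]))] [(array([259.52155334, 166.87964876]), np.float64(62.390625), array([ 6.4, 12.1,  7.1, 10.8]))]
pad (array([0.5143066 , 0.29074636, 0.0948398 ]), np.float64(5.654305936835299e-05))
cap (array([0.52047275, 0.31045577, 0.13224009]), np.float64(0.0015831390442679356))
batt red [(array([269.54738749, 223.31416857]), np.float64(40.96875), array([ 7. ,  6.8, 10.1,  6. ]))] [(array([262.06364943, 233.91063218]), np.float64(40.78125), array([6.5, 6.4, 8.6, 8.5]))] (array([0.4592171 , 0.07491825, 0.01296489]), np.float64(0.002281120241391537))
```

View pics/c.png

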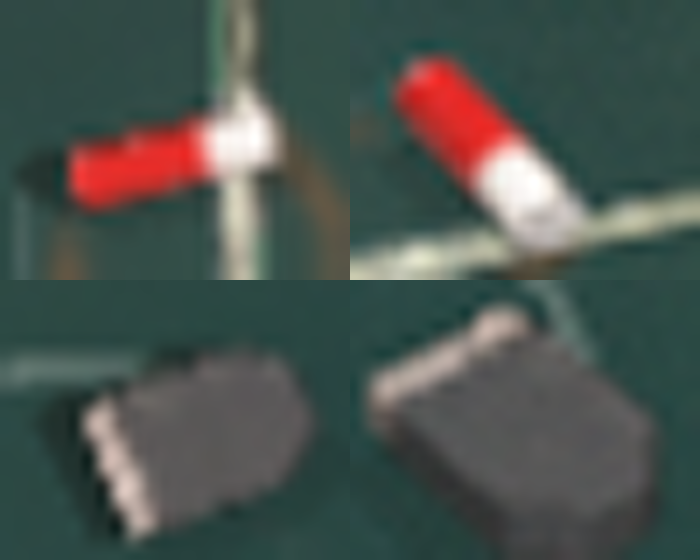

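Run:
```python
from h import *
S=shots(); T,D=S["top"],S["side"]
g=lambda o,x,y:(x/14-.5+o[0],y/14-.5+o[1])
def rep(n,a,b):
    a,b=np.array(a),np.array(b);d=b-a;print(n,a.round(4),b.round(4),"mid",((a+b)/2).round(4),"len",np.linalg.norm(d[:2]).round(4),"ang",np.degrees(np.arctan2(d[1],d[0])).round(1))
bt=(260,212);bs=(255,226)
rep("batt top",onz(T,*g(bt,75,182),.008),onz(T,*g(bt,272,138),.008))
rep("batt side",onz(D,*g(bs,65,78),.009),onz(D,*g(bs,208,232),.009))
rep("batt tri",tri(T,g(bt,75,182),D,g(bs,65,78))[0],tri(T,g(bt,272,138),D,g(bs,208,232))[0])
rep("batt redwhite", *[tri(T,g(bt,202,150),D,g(bs,143,165))[0]]*2)
pt=(311,216);ps=(265,270)
q=lambda x,y:onz(T,*g(pt,x,y-280),.016)
r=lambda x,y:onz(D,*g(ps,x-350,y-280),.016)
rep("plug face top",q(90,405),q(137,532)); rep("plug face side",r(375,392),r(515,308))
rep("plug mid top",q(114,468),q(306,425))
rep("edge up",q(115,398),q(220,352));rep("edge lo",q(155,532),q(270,490))
rep("side ledge",r(390,408),r(505,520)); rep("side redge",r(525,315),r(655,425))
rep("plug tri plate ends",tri(T,g(pt,95,125),D,g(ps,165,30))[0],tri(T,g(pt,137,252),D,g(ps,25,112))[0])
# expected bin centres from model
```

```text
batt top [0.4572 0.0907 0.008 ] [0.4665 0.043  0.008 ] mid [0.4618 0.0668 0.008 ] len 0.0485 ang -79.0
batt side [0.4552 0.0949 0.009 ] [0.4681 0.0393 0.009 ] mid [0.4617 0.0671 0.009 ] len 0.0571 ang -76.9
batt tri [0.4555 0.0908 0.0121] [0.4678 0.0428 0.0062] mid [0.4617 0.0668 0.0092] len 0.0496 ang -75.6
batt redwhite [0.4625 0.0602 0.0114] [0.4625 0.0602 0.0114] mid [0.4625 0.0602 0.0114] len 0.0 ang 0.0
plug face top [ 0.4518 -0.0838  0.016 ] [ 0.4212 -0.0937  0.016 ] mid [ 0.4365 -0.0887  0.016 ] len 0.0322 ang -162.0
plug face side [ 0.4196 -0.0991  0.016 ] [ 0.4491 -0.086   0.016 ] mid [ 0.4343 -0.0926  0.016 ] len 0.0322 ang 23.8
plug mid top [ 0.4366 -0.0889  0.016 ] [ 0.4456 -0.1352  0.016 ] mid [ 0.4411 -0.112   0.016 ] len 0.0472 ang -79.0
edge up [ 0.4533 -0.0898  0.016 ] [ 0.4637 -0.1154  0.016 ] mid [ 0.4585 -0.1026  0.016 ] len 0.0276 ang -68.0
edge lo [ 0.421 -0.098  0.016] [ 0.4303 -0.1259  0.016 ] mid [ 0.4257 -0.112   0.016 ] len 0.0294 ang -71.7
side ledge [ 0.4209 -0.1038  0.016 ] [ 0.4317 -0.1367  0.016 ] mid [ 0.4263 -0.1202  0.016 ] len 0.0346 ang -71.9
side redge [ 0.4502 -0.0883  0.016 ] [ 0.4632 -0.1224  0.016 ] mid [ 0.4567 -0.1054  0.016 ] len 0.0364 ang -69.1
plug tri plate ends [ 0.4507 -0.0849  0.0143] [ 0.4212 -0.0942  0.0113] mid [ 0.4359 -0.0895  0.0128] len 0.031 ang -162.5
```

Emit:
drive_tool --pt "2.2 -3 0" --pt "2.2 -3 0" --pt "2.2 -3 0" --pt "2.2 -3 0" --pt "2.2 -3 0" --pt "2.2 -3 0" --pt "2.2 -3 0" --pt "2.2 -3 0" --pt "2.2 -3 0" --pt "2.2 -3 0" --twist '[-5,-5,-5,-5,-5,-5,-5,-5,-5,-5]' --grip 1

```text
t: 2.6
tcp_pos: [0.4508, 0.3068, 0.2317]
orientation: [3.141, -0.0, 1.904]
ft_force: [0.4, 0.1, -0.3]
gripper_width: 1.004
grip_force: 0.0
```

Emit:
drive_tool --pt "0 -3 0" --pt "0 -3 0" --pt "0 -3 0" --pt "0 -3 0" --pt "0 -3 -1" --pt "0 -3 -1" --pt "0 -3 -1" --pt "0 -3 -1" --pt "0 -3 -1" --pt "0 -3 -1" --pt "0 -3 -1" --pt "0 -3 -1" --pt "0 -3 -1" --pt "0 -3 -1" --pt "0 0 0" --pt "0 0 0" --twist '[0,0,0,0,0,0,0,0,0,0,0,0,0,0,0,0]' --grip 0.4

```text
t: 4.2
tcp_pos: [0.45, -0.1124, 0.1313]
orientation: [-3.142, -0.0, 1.905]
ft_force: [0.2, 0.3, 0.2]
gripper_width: 0.703
grip_force: 0.0
```

Emit:
drive_tool --pt "-0.4 -0.3 -2" --pt "0 0 -2.5" --pt "0 0 -2.5" --pt "0 0 -2.5" --pt "0 0 -1.7" --pt "0 0 -1" --pt "0 0 -0.7" --pt "0 0 0" --twist '[1,0,0,0,0,0,0,0]'

```text
t: 5.0
tcp_pos: [0.4462, -0.1144, 0.0022]
orientation: [-3.142, -0.001, 1.926]
ft_force: [0.3, 0.5, 0.1]
gripper_width: 0.697
grip_force: 0.0
```

Emit:
drive_tool --pt "0 0 0" --pt "0 0 0" --pt "0 0 0" --pt "0 0 0" --pt "0 0 0" --pt "0 0 0" --twist '[0,0,0,0,0,0]' --grip -0.5

```text
t: 5.6
tcp_pos: [0.447, -0.1151, 0.0035]
orientation: [3.139, 0.0, 1.925]
ft_force: [-1.0, 0.5, 5.8]
gripper_width: 0.372
grip_force: 59.9
```

Emit:
drive_tool --pt "0 0 1" --pt "0 0 3" --pt "0 0 3" --pt "2 -0.1 2" --pt "3 -0.2 0" --pt "3 -0.3 0" --pt "3 -0.3 0" --pt "3 -0.3 0" --pt "3 -0.2 0" --pt "2.3 -0.1 0" --pt "2 0 0" --pt "0 0 -2" --pt "0 0 -3" --pt "0 0 -2" --pt "0 0 -0.8" --pt "0 0 0" --twist '[0,0,0,0,0,0,0,0,0,0,0,0,0,0,0,0]'

```text
t: 7.2
tcp_pos: [0.6583, -0.1298, 0.0138]
orientation: [-3.14, -0.001, 1.925]
ft_force: [0.4, -0.3, -0.9]
gripper_width: 0.371
grip_force: 59.8
```

Emit:
drive_tool --pt "0 0 0" --pt "0 0 0" --pt "0 0 0" --pt "0 0 0" --pt "0 0 2" --pt "0 0 3" --pt "0 0 3" --twist '[0,0,0,0,0,0,0]' --grip 0.2

```text
t: 7.9
tcp_pos: [0.6587, -0.13, 0.0951]
orientation: [-3.141, -0.0, 1.925]
ft_force: [0.8, -1.0, -0.6]
gripper_width: 0.596
grip_force: 0.0
```

Emit:
drive_tool --pt "-2 -1.4 0" --pt "-2 -1.4 0" --pt "-2 -1.4 0" --pt "-2 -1.4 0" --pt "-2 -1.4 0" --pt "-2 -1.4 0" --pt "-2 -1.4 0" --pt "-2 -1.4 0" --pt "-2 -1.4 0" --pt "-2 -1.3 0" --pt "-0.5 0 -2" --pt "0 0 -3" --pt "0 0 -2.3" --pt "0 0 -1.4" --pt "0 0 -0.7" --pt "0 0 0" --twist '[-2,-2,-2,-2,-2,-2,-2,-2,-2,-1,0,0,0,0,0,0]'

```text
t: 9.5
tcp_pos: [0.4536, -0.2692, -0.0]
orientation: [-3.141, -0.0, 1.593]
ft_force: [0.6, -0.6, 1.1]
gripper_width: 0.602
grip_force: 0.0
```

Emit:
drive_tool --pt "0 0 0" --pt "0 0 0" --pt "0 0 0" --pt "0 0 0" --pt "0 0 0" --pt "0 0 0" --twist '[0,0,0,0,0,0]' --grip -0.8

```text
t: 10.1
tcp_pos: [0.4549, -0.2695, 0.0015]
orientation: [3.14, 0.001, 1.593]
ft_force: [-0.1, -0.4, 6.2]
gripper_width: 0.187
grip_force: 59.1
```

Emit:
drive_tool --pt "0 0 1" --pt "0 0 3" --pt "0 0 3" --pt "1 2 2" --pt "2 3 0" --pt "2 3 0" --pt "2 3 0" --pt "2 3 0" --pt "2 3 0" --pt "2 3 0" --pt "2 3 0" --pt "1.4 3 0" --pt "1 3 0" --pt "0.4 1.8 0" --pt "0 0 -2" --pt "0 0 -3" --pt "0 0 -2" --pt "0 0 -0.8" --pt "0 0 0" --twist '[0,0,0,0,0,0,0,0,0,0,0,0,0,0,0,0,0,0,0]'

```text
t: 12.0
tcp_pos: [0.6311, 0.0384, 0.0117]
orientation: [-3.14, 0.001, 1.592]
ft_force: [0.4, 0.9, -0.6]
gripper_width: 0.187
grip_force: 58.7
```

Emit:
drive_tool --pt "0 0 0" --pt "0 0 0" --pt "0 0 0" --pt "0 0 0" --pt "0 0 2" --pt "0 0 3" --pt "0 0 3" --pt "0 0 3" --pt "0 0 3" --twist '[0,0,0,0,0,0,0,0,0]' --grip 0

```text
t: 12.9
tcp_pos: [0.6319, 0.0389, 0.1538]
orientation: [3.141, -0.0, 1.593]
ft_force: [1.0, -0.0, -0.4]
gripper_width: 0.498
grip_force: 0.0
```

Emit:
drive_tool --pt "-3 0 1" --pt "-3 0 1" --pt "-3 0 0" --pt "-3 0 0" --pt "0 3 0" --pt "0 3 0" --pt "0 3 0" --pt "0 3 0" --pt "0 3 0" --pt "0 3 0" --pt "0.4 3 0" --pt "0.5 3 0" --pt "0 3.3 0" --pt "0 0 0" --pt "0 0 0" --twist '[6,6,6,6,6,6,6,6,6,6,6,6,0,0,0]' --grip 0.55

```text
t: 14.4
tcp_pos: [0.5208, 0.3125, 0.1723]
orientation: [-3.141, 0.0, 2.851]
ft_force: [-0.4, 0.2, -0.4]
gripper_width: 0.773
grip_force: 0.0
```

Run:
```python
from h import *
S=shots(); T,D=S["top"],S["side"]
a=cv2.resize(T["image"][130:240,170:350,::-1],None,fx=4,fy=4,interpolation=cv2.INTER_CUBIC)
cv2.imwrite("pics/t2.png",a)
b=cv2.resize(D["image"][100:300,235:405,::-1],None,fx=3,fy=3,interpolation=cv2.INTER_CUBIC); cv2.imwrite("pics/s2.png",b)
```

```text
(no output)
```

View pics/s2.png

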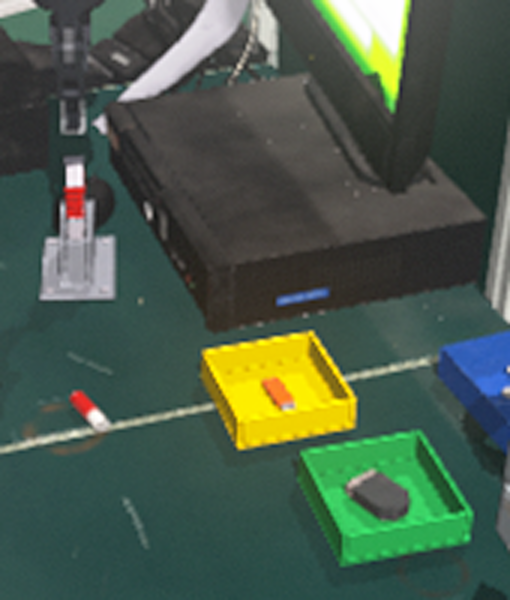

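Emit:
drive_tool --pt "0 0 -2" --pt "0 0 -2.5" --pt "0 0 -2.5" --pt "0 0 -1.6" --pt "0 0 -0.8" --pt "0 0 -0.5" --pt "0 0 0" --twist '[0,0,0,0,0,0,0]'

```text
t: 15.2
tcp_pos: [0.5213, 0.3113, 0.0735]
orientation: [-3.142, 0.0, 2.849]
ft_force: [0.5, 0.6, -1.0]
gripper_width: 0.774
grip_force: 0.0
```

Emit:
drive_tool --pt "0 0 0" --pt "0 0 0" --pt "0 0 0" --pt "0 0 0" --pt "0 0 0" --pt "0 0 0" --twist '[0,0,0,0,0,0]' --grip 0.02

```text
t: 15.8
tcp_pos: [0.5213, 0.3118, 0.0737]
orientation: [3.141, 0.0, 2.85]
ft_force: [-0.2, 0.3, 5.5]
gripper_width: 0.512
grip_force: 4.9
```

Emit:
drive_tool --pt "0 0 0.5" --pt "0 0 1" --pt "0 0 1" --pt "0 0 1" --pt "0 0 1.5" --pt "0 0 1.5" --pt "0 0 1.5" --pt "0 0 1.5" --pt "0 0 1" --pt "0 0 0.5" --pt "0 0 0" --twist '[0,0,0,0,0,0,0,0,0,0,0]'

```text
t: 16.9
tcp_pos: [0.5213, 0.3122, 0.1841]
orientation: [3.14, 0.001, 2.85]
ft_force: [-0.1, 0.7, -0.3]
gripper_width: 0.511
grip_force: 4.6
```

Run:
```python
from h import *
S=shots(); T,D=S["top"],S["side"]
a=cv2.resize(T["image"][180:230,180:230,::-1],(400,400),interpolation=cv2.INTER_CUBIC)
b=cv2.resize(D["image"][110:200,235:285,::-1],(333,600),interpolation=cv2.INTER_CUBIC)
cv2.imwrite("pics/l.png",np.hstack([cv2.copyMakeBorder(a,0,200,0,0,0),b]))
```

```text
(no output)
```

View pics/l.png

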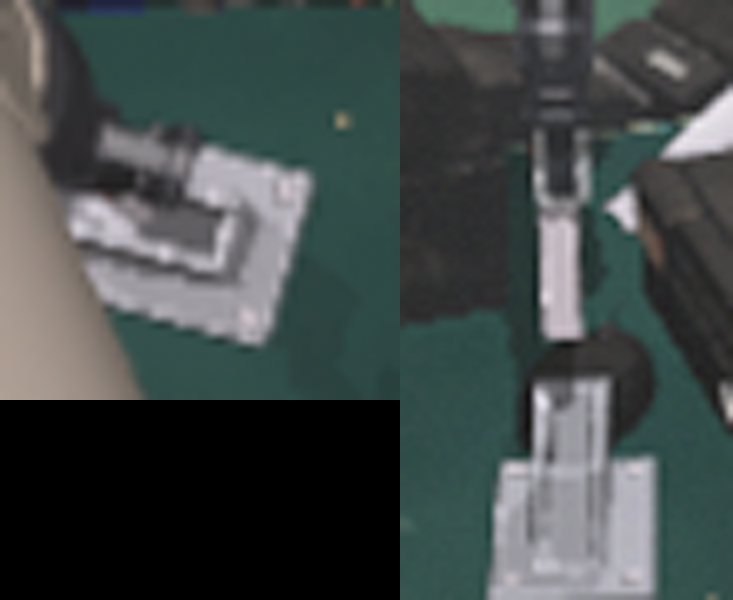

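Emit:
drive_tool --pt "0 -0.5 0" --pt "-0.3 -1 0" --pt "-0.5 -1.5 0" --pt "-0.5 -2 0" --pt "-0.5 -2 0" --pt "-0.5 -2 0" --pt "-0.5 -2 0" --pt "-0.5 -2 0" --pt "-0.5 -2 0" --pt "-0.5 -2 0" --pt "-0.5 -2 0" --pt "-0.5 -2 0" --pt "-0.5 -1.5 0" --pt "-0.4 -1 0" --pt "-0.3 -1 0" --pt "0 0 0" --pt "0 0 0" --pt "0 0 0" --twist '[-2,-3,-4,-5,-5,-5,-5,-5,-5,-5,-5,-4,-3,-2,-2,0,0,0]'

```text
t: 18.8
tcp_pos: [0.4563, 0.0678, 0.1834]
orientation: [3.141, -0.0, 1.804]
ft_force: [-0.6, -0.0, -0.0]
gripper_width: 0.512
grip_force: 4.6
```

Run:
```python
from h import *
S=shots(); T,D=S["top"],S["side"]
o=ctrl.get_obs(); p=np.array(o["tcp_pos"]); yw=o["orientation"][2]-np.pi/2
print(p.round(4),np.degrees(yw).round(1),o["grip_force"])
l,t,w,h,k=235,160,50,85,7
b=cv2.resize(D["image"][t:t+h,l:l+w,::-1],None,fx=k,fy=k,interpolation=cv2.INTER_CUBIC)
d=np.array([np.cos(yw),np.sin(yw),0]);n=np.array([-d[1],d[0],0])
base=p-[0,0,.0677]
for s in(-.0185,.0185):
    for x in(-.008,.008):
        for z in (0,.026):
            q=(proj(D,base+d*s+n*x+[0,0,z])-[l,t]+.5)*k; cv2.circle(b,tuple(int(i) for i in q),3,(0,255,255) if s<0 else (255,255,0),-1)
for e in (-.025,.025):
    X=np.array([.4617,.0668,.008])+e*n; q=(proj(D,X)-[l,t]+.5)*k; cv2.circle(b,tuple(int(i) for i in q),3,(255,0,255),-1)
cv2.imwrite("pics/m.png",b)
```

```text
[0.4563 0.0677 0.1833] 13.4 4.6310786131653
```

View pics/m.png

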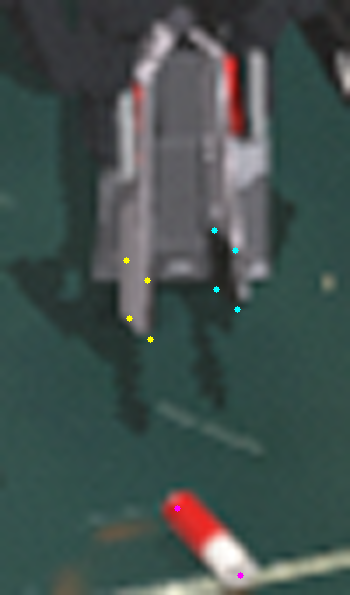

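Emit:
drive_tool --pt "0.3 -0.1 -1" --pt "0.2 0 -1.5" --pt "0 0 -2" --pt "0 0 -2" --pt "0 0 -1.5" --pt "0 0 -1" --pt "0 0 -0.8" --pt "0 0 -0.6" --pt "0 0 -0.5" --pt "0 0 0" --pt "0 0 0" --twist '[0,0,0,0,0,0,0,0,0,0,0]'

```text
t: 20.0
tcp_pos: [0.4614, 0.066, 0.0746]
orientation: [3.141, -0.0, 1.802]
ft_force: [0.2, 0.4, -1.7]
gripper_width: 0.513
grip_force: 4.6
```

Run:
```python
from h import *
S=shots(); T,D=S["top"],S["side"]
l,t,w,h,k=235,190,55,70,8
b=cv2.resize(D["image"][t:t+h,l:l+w,::-1],None,fx=k,fy=k,interpolation=cv2.INTER_CUBIC)
cv2.imwrite("pics/n.png",b)
```

```text
(no output)
```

View pics/n.png

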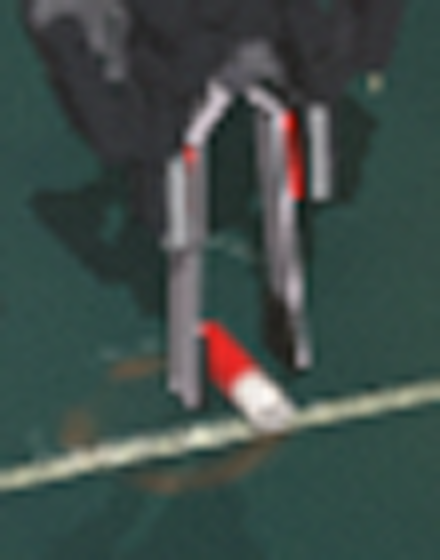

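Emit:
drive_tool --pt "0 0 -0.2" --pt "0 0 -0.1" --pt "0 0 0" --twist '[0,0,0]'

```text
t: 20.4
tcp_pos: [0.4609, 0.066, 0.0713]
orientation: [-3.142, -0.0, 1.802]
ft_force: [0.5, -0.4, -1.5]
gripper_width: 0.51
grip_force: 4.6
```

Emit:
drive_tool --pt "0 0 0" --pt "0 0 0" --pt "0 0 0" --pt "0 0 0" --twist '[0,0,0,0]' --grip -0.05

```text
t: 20.8
tcp_pos: [0.4611, 0.066, 0.0714]
orientation: [3.141, -0.0, 1.803]
ft_force: [0.3, -0.0, -0.6]
gripper_width: 0.483
grip_force: 5.3
```

Emit:
drive_tool --pt "0 0 0" --pt "0 0 0" --pt "0 0 0" --pt "0 0 0" --pt "0 0 0" --twist '[0,0,0,0,0]' --grip -0.12

```text
t: 21.3
tcp_pos: [0.4611, 0.066, 0.0714]
orientation: [3.141, -0.0, 1.802]
ft_force: [0.3, 1.0, -0.3]
gripper_width: 0.44
grip_force: 10.3
```

Emit:
drive_tool --pt "0 0 0" --pt "0 0 0" --pt "0 0 0" --pt "0 0 0" --pt "0 0 0" --twist '[0,0,0,0,0]' --grip -0.18

```text
t: 21.8
tcp_pos: [0.4611, 0.066, 0.0715]
orientation: [3.141, -0.0, 1.802]
ft_force: [-0.4, -0.3, 2.4]
gripper_width: 0.436
grip_force: 59.8
```

Emit:
drive_tool --pt "0 0 0.3" --pt "0 0 0.6" --pt "0 0 1" --pt "0 0 1.5" --pt "0 0 1.5" --pt "0 0 1.5" --pt "0 0 1.5" --pt "0 0 1.5" --pt "0 0 1.5" --pt "0 0 1.5" --pt "0 0 1.5" --pt "0 0 1" --pt "0 0 0.6" --pt "0 0 0.3" --pt "0 0 0" --pt "0 0 0" --pt "0 0 0" --pt "0 0 0" --twist '[0,0,0,0,0,0,0,0,0,0,0,0,0,0,0,0,0,0]'

```text
t: 23.6
tcp_pos: [0.4608, 0.0658, 0.2289]
orientation: [-3.141, 0.0, 1.802]
ft_force: [-0.4, 0.1, -1.8]
gripper_width: 0.432
grip_force: 60.1
```

Run:
```python
from h import *
S=shots(); T,D=S["top"],S["side"]
b=cv2.resize(D["image"][130:310,230:400,::-1],(566,600),interpolation=cv2.INTER_CUBIC)
cv2.imwrite("pics/z.png",b)
for r in models.cut_out("battery",D)[:2]: print(r["conf"],r["extent"])
```

```text
0.4 [259.9, 184.3, 268.5, 191.5]
```

View pics/z.png

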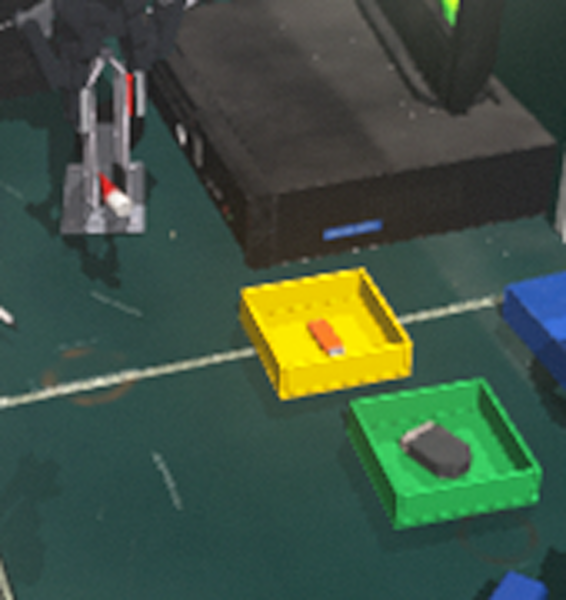

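The side view shows the battery in the tongs at about (115, 195), lifted about 15 cm. The USB stick is in the yellow bin and the plug in the green bin.

```bash
python3 -c "
from cell import hand_in
print(hand_in())"
```

```text
the job is handed in; nothing more can be done
None
```

The job is handed in: the serial plug is in the green bin, the USB stick is in the yellow bin, and the tongs are holding the battery about 15 cm above the bench (23.6 s on the robot's clock at the last move).

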